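# Make up a sampling kit and a balance-check kit

### The job

Make up two kits from the stock on the bench: the tall bottle, the tall carton and the beaker go into the long tray with three compartments, and the large weight and the jar into the short tray with two. Stand each thing upright on the tray's floor, one to a compartment (any compartment of its tray will do), and let go. Leave the short bottle, the small weight and the low carton standing where they are.

Things in the scene. Friction and masses are not known exactly. Their poses are not given: they have to be found in the camera images.
- long_tray: The longer grey plastic tray lying flat and fixed on the bench, with three square compartments in one row, 246 x 86 mm and only 12 mm high. Walls and dividers 6 mm thick, all 12 mm high; floor 4 mm thick; each compartment 74 x 74 mm inside, open on top. Origin: centre of the underside; x runs along the row, z up. Compartment centres lie on the x axis at -80, 0 and +80 mm, y = 0
- short_tray: The shorter grey plastic tray lying flat and fixed on the bench, with two square compartments in one row, 166 x 86 mm and only 12 mm high. Walls and dividers 6 mm thick, all 12 mm high; floor 4 mm thick; each compartment 74 x 74 mm inside, open on top. Origin: centre of the underside; x runs along the row, z up. Compartment centres lie on the x axis at -40 and +40 mm, y = 0
- tall_bottle: The taller of two clear glass reagent bottles with blue screw caps and paper labels: 105 mm tall, body 52 mm in diameter and straight up to 69 mm, cap 35 mm in diameter. About 0.18 kg. Origin: centre of the underside, z up. Loose, standing on the bench at the start
- tall_carton: The taller of two white cartons with a green band: closed rigid box, 50 mm (x) by 36 mm (y), 70 mm tall. About 0.09 kg. Origin: centre of the underside, z up. Loose, standing on the bench at the start
- beaker: Open clear glass beaker with short white graduation marks on one side: straight, 50 mm in diameter, 70 mm tall, wall 3 mm. About 0.07 kg. Origin: centre of the underside, z up. Loose, standing on the bench at the start
- large_weight: The larger of two steel calibration weights: cylinder 38 mm in diameter and 50 mm tall with a knob on top, 24 mm in diameter; 72 mm tall in all. About 0.5 kg. Origin: centre of the underside, z up. Loose, standing on the bench at the start
- jar: Squat brown glass jar with a flat metal lid and paper label: 55 mm tall, glass 52 mm in diameter up to 40 mm, lid above it 54 mm in diameter. About 0.15 kg. Origin: centre of the underside, z up. Loose, standing on the bench at the start
- short_bottle: The shorter of the two bottles, not wanted: same style, 66 mm tall, 42 mm in diameter. Origin: centre of the underside, z up. Loose, standing on the bench at the start
- small_weight: The smaller of the two steel weights, not wanted: 26 mm in diameter, 52 mm tall with its knob. Origin: centre of the underside, z up. Loose, standing on the bench at the start
- low_carton: The lower of the two cartons, not wanted: 50 mm (x) by 36 mm (y), only 30 mm tall. Origin: centre of the underside, z up. Loose, standing on the bench at the start
Mind the look-alikes: they are no part of the job. What is shaped like the large_weight but pink, red or yellow is not meant.

How it is judged (in metres and radians):
At the end, for the whole second after the job is handed in: One thing of its kit in each compartment, within 22 mm of the compartment's centre along each side, underside within 5 mm of the tray's floor, upright within 0.12 rad, at rest; short bottle, small weight and low carton upright within 30 mm of where they started (((x of tall_bottle in the frame of long_tray between -0.102 and -0.058 m and y of tall_bottle in the frame of long_tray between -0.022 and 0.022 m) or (x of tall_carton in the frame of long_tray between -0.102 and -0.058 m and y of tall_carton in the frame of long_tray between -0.022 and 0.022 m) or (x of beaker in the frame of long_tray between -0.102 and -0.058 m and y of beaker in the frame of long_tray between -0.022 and 0.022 m)) and ((x of tall_bottle in the frame of long_tray between -0.022 and 0.022 m and y of tall_bottle in the frame of long_tray between -0.022 and 0.022 m) or (x of tall_carton in the frame of long_tray between -0.022 and 0.022 m and y of tall_carton in the frame of long_tray between -0.022 and 0.022 m) or (x of beaker in the frame of long_tray between -0.022 and 0.022 m and y of beaker in the frame of long_tray between -0.022 and 0.022 m)) and ((x of tall_bottle in the frame of long_tray between 0.058 and 0.102 m and y of tall_bottle in the frame of long_tray between -0.022 and 0.022 m) or (x of tall_carton in the frame of long_tray between 0.058 and 0.102 m and y of tall_carton in the frame of long_tray between -0.022 and 0.022 m) or (x of beaker in the frame of long_tray between 0.058 and 0.102 m and y of beaker in the frame of long_tray between -0.022 and 0.022 m)) and z of each of tall_bottle, tall_carton, beaker in the frame of long_tray below 0.009 m and angle between each of tall_bottle, tall_carton, beaker, large_weight, jar, short_bottle, small_weight, low_carton's own z axis and vertical below 0.12 rad and linear speed of each of tall_bottle, tall_carton, beaker, large_weight, jar below 0.02 m/s and angular speed of each of tall_bottle, tall_carton, beaker, large_weight, jar below 0.2 rad/s and ((x of large_weight in the frame of short_tray between -0.062 and -0.018 m and y of large_weight in the frame of short_tray between -0.022 and 0.022 m) or (x of jar in the frame of short_tray between -0.062 and -0.018 m and y of jar in the frame of short_tray between -0.022 and 0.022 m)) and ((x of large_weight in the frame of short_tray between 0.018 and 0.062 m and y of large_weight in the frame of short_tray between -0.022 and 0.022 m) or (x of jar in the frame of short_tray between 0.018 and 0.062 m and y of jar in the frame of short_tray between -0.022 and 0.022 m)) and z of each of large_weight, jar in the frame of short_tray below 0.009 m and distance of each of short_bottle, small_weight, low_carton from where it was at the start of the episode below 0.03 m); the robot touches nothing.
It fails at once if the short bottle, which is to be left alone, is moved by more than 30 mm (distance of short_bottle from where it was at the start of the episode above 0.03 m).
It fails at once if the small weight, which is to be left alone, is moved by more than 30 mm (distance of small_weight from where it was at the start of the episode above 0.03 m).
It fails at once if the low carton, which is to be left alone, is moved by more than 30 mm (distance of low_carton from where it was at the start of the episode above 0.03 m).
It also fails if it takes over 125 s, if anything falls off the work surface, if the arm or the gripper's body presses on something with over 40 N, if the wrist force passes 120 N, or if a joint passes its speed limit or range.

### The arm

A 6-joint arm with a two-finger parallel gripper is mounted at the origin on the work surface. World frame = base frame: x ahead of the robot, y to its left, z up, the work surface at z = 0. Lengths are in m, angles in degrees, forces in N, time in s.
With the tool pointing down it reaches from about 0.4 to 0.825 m from the base axis. Payload 7 kg.
Tool frame: the origin (TCP) lies on the centre line of the jaws, within the pads' length; the fingertips stand r.tip_reach ahead of it and the grasp point (between the pads) is the TCP (r.tip_reach is the distance from the TCP to the fingertips, in m); z points along the fingers, y is the line along which they close (so a half turn about z gives the same grasp; the last joint's range is limited). The gripper opens to 88 mm and grips with 3 to 60 N. Pads are 19 mm wide; open, the fingers measure 130 mm over their backs; the gripper's body (78 mm by 193 mm) begins 47 mm behind the grasp point.
Start: joints at [92.71, 20.546, 0.682, 0, -70.136, -16.507], TCP at [0.161, 0.655, 0.246] pointing down, gripper open.
Joint ranges: [-176.03, 176.03], [-82.01, 121.73], [-58.28, 71.71], [-173.87, 95.51], [-174.79, -0.11], [-173.66, 173.66]. Speed limits (degrees/s): [136.94, 136.94, 172.46, 180, 180, 180].

### API

Orientations are given as [roll, pitch, yaw] about the fixed x, y, z axes, in that order (R = Rz(yaw) Ry(pitch) Rx(roll)).
In Python, from plant import sensors, cams, r gives the robot as it stands.
- The arm moves only by the tool drive_tool, never from a script. Its argument "rows" is a list of rows, each an object of numbers: "fingers": the gripper's target within -1 to 1 (fully open at 1, half-way at 0, shut at -1); "x", "y", "z": the shift along the tool's x, y, z in m; "spin": the turn about the tool's z in rad. A call has 1 to 10 rows; each row is the pose to reach, as a shift and turn from the pose commanded when the call began, along the tool's axes at that moment; what a row does not reach only later rows make up. A row lasts 1/8 s, in which the tool goes at most 62.5 mm and 10.7 degrees, less where a joint would pass 70% of its speed; a pose out of reach is approached as far as the arm can. A call with a gripper value outside its range is refused whole. The fingers move at their own pace and stop on an object; "newtons" is the grip in N (left out, the last holds). Time passes only in rows, so rows that repeat a pose let the fingers close. It gives the time, the measured TCP pose, the force, the opening and the grip force at its end, in the units of the state.
- sensors.get_state(): the state, without advancing time (a new reading comes with each control period).
- cams.capture(name): name is "scene" or "top"; returns a dict with "pixels" (400x640x3 uint8, red, green, blue), "intrinsics" (3x3 intrinsics, pixels), "eye" and "orientation" of the camera in the world. Camera axes: x right, y up, looking along -z (the intrinsics and any distortion apply to the point x, -y, -z); pixel columns grow to the right and rows downward; lengths in m; the calibration is good to about 2 mm. A picture is of the moment at which its call begins. There is no depth.
- r.close_job(): hands the job in; it is judged then, once.
The state is a dict: "time_s": time; "joints": joint angles; "qd": joint speeds; "joint_torque": joint torques, N m; "tcp_pos": TCP position; "eef_rot": TCP orientation; "contact_force": force on the tool from outside, world axes, zero at the start; "moment": the same for the moment, N m; "gripper_width": finger opening in m; "gripper_force": force on a finger pad.
Only numpy, scipy, OpenCV 4.12 (cv2) and the standard library are available. Lean on these libraries where they do the work, as an engineer would, in place of code of your own. Each camera call takes 0.05 s, during which the arm holds its last target. There are 200 camera calls.

## Working session

There is one attempt and no reset: what is moved stays moved. The work goes in short steps, Python scripts to look and compute and a tool call to move; the robot and the scene stay as the last step left them, time stands still between calls to the robot, and variables do not carry over. Pictures are saved under pics/ and viewed, at most 14 in all, crops included, and the job is handed in when it is done.

Besides the shell and the picture viewer there is one more tool, called after "Emit:" as a command line: name --argument value ..., lists and objects as JSON in quotes. drive_tool: Moves the arm, as the interface text tells. Its arguments: {"type":"object","properties":{"rows":{"type":"array"},"newtons":{"type":"number"}},"required":["rows"]}

```bash
mkdir -p pics; ls
python3 - <<'E'
from plant import sensors,cams,r
import cv2
print(sensors.get_state(), r.tip_reach)
for n in("scene","top"):
    c=cams.capture(n); cv2.imwrite(f"pics/{n}0.png",c["pixels"][:,:,::-1]); print(n,c["intrinsics"],c["eye"],c["orientation"],[k for k in c])
E
```

```text
pics
{'time_s': 0.0, 'joints': array([ 9.27098031e+01,  2.05913725e+01,  6.34621982e-01, -2.01408227e-02,
       -7.01381615e+01, -1.65071867e+01]), 'qd': array([ 0.0666283 ,  0.05488099,  0.01643048,  0.02097303, -0.0486566 ,
       -0.04047966]), 'joint_torque': array([ 6.94095743e-04, -5.82722998e+01,  2.93055189e+01,  6.99753240e+00,
        7.03173835e-03, -1.36252502e-04]), 'tcp_pos': array([0.16089143, 0.65506545, 0.24462977]), 'eef_rot': array([ 1.79903620e+02, -8.81708745e-03, -1.38042347e+01]), 'contact_force': array([0.25273765, 0.20444103, 0.83235495]), 'moment': array([-0.03413327,  0.01640161,  0.00322859]), 'gripper_force': 0.0, 'gripper_width': 0.0873947636172103} 0.019
scene [[369.07906193   0.         314.40273866]
 [  0.         369.07906193 200.91730418]
 [  0.           0.           1.        ]] [ 0.98463947 -0.11548223  0.56092555] [42.14532475  1.04195502 75.98175864] ['pixels', 'intrinsics', 'eye', 'orientation']
top [[450.50518552   0.         324.32648763]
 [  0.         450.50518552 203.49155281]
 [  0.           0.           1.        ]] [ 0.32118812 -0.00388399  1.00319092] [ 10.84928916  -0.56716672 -90.06144354] ['pixels', 'intrinsics', 'eye', 'orientation']
```

View pics/scene0.png

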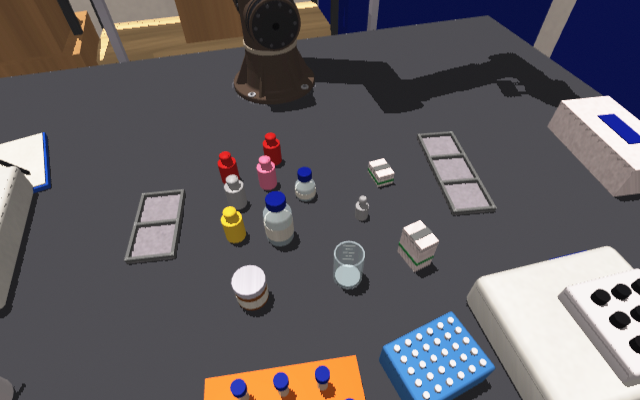

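View pics/top0.png

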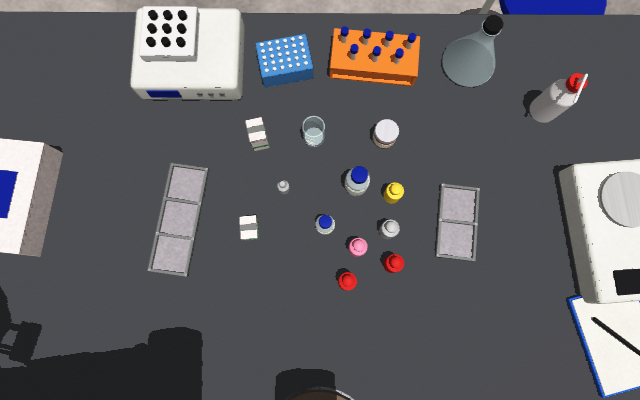

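The scene picture shows the robot at the top. The large weight is the grey one at scene (234,193), top (390,228), among pink, red and yellow decoys. The bottle is at top (357,180), jar (386,132), beaker (314,130), tall carton (257,133), long tray around (179,219) and short tray around (458,222). I'll measure with masks next.

```bash
cat > h.py <<'E'
import numpy as np, cv2
from scipy.spatial.transform import Rotation as R
from plant import sensors,cams,r
def cap(n,save=None):
    c=cams.capture(n)
    if save: cv2.imwrite(f"pics/{save}.png",c["pixels"][:,:,::-1])
    return c
def ray(c,u,v):
    d=np.linalg.inv(c["intrinsics"])@[u,v,1]; d=d*[1,-1,-1]
    return np.array(c["eye"]),R.from_euler("xyz",c["orientation"],degrees=True).as_matrix()@d
def cast(c,u,v,z):
    e,d=ray(c,u,v); return e+d*(z-e[2])/d[2]
def proj(c,p):
    q=R.from_euler("xyz",c["orientation"],degrees=True).as_matrix().T@(np.array(p)-c["eye"])
    q=c["intrinsics"]@(q*[1,-1,-1]); return q[:2]/q[2]
def blobs(c,mask,box,amin=15):
    x0,y0,x1,y1=box; m=np.zeros_like(mask); m[y0:y1,x0:x1]=mask[y0:y1,x0:x1]
    n,l,s,ce=cv2.connectedComponentsWithStats(m)
    return [(ce[i].round(1),s[i],(l==i).astype(np.uint8)) for i in range(1,n) if s[i][4]>=amin]
E
python3 - <<'E'
from h import *
c=cap("top"); s=cap("scene")
im=c["pixels"]; hsv=cv2.cvtColor(im,cv2.COLOR_RGB2HSV)
cv2.imwrite("pics/topz.png",cv2.resize(im[100:300,140:490,::-1],None,fx=2.28,fy=2.28,interpolation=cv2.INTER_CUBIC))
cv2.imwrite("pics/scz.png",cv2.resize(s["pixels"][120:320,120:500,::-1],None,fx=2.1,fy=2.1,interpolation=cv2.INTER_CUBIC))
fg=(hsv[:,:,2]>95).astype(np.uint8)
for ce,st,m in blobs(c,fg,(140,105,500,300)):
    ct=max(cv2.findContours(m,0,1)[0],key=cv2.contourArea)
    print("fg",ce,st,[np.round(a,1) for a in cv2.minAreaRect(ct)], cast(c,*ce,.0).round(3))
blue=cv2.inRange(hsv,(110,150,60),(130,255,255))
for ce,st,m in blobs(c,blue,(300,150,420,250)): print("blue",ce,st,"tall",cast(c,*ce,.105).round(4),"short",cast(c,*ce,.066).round(4))
E
```

```text
fg [313.4 130.7] [302 115  23  32 575] [array([313. , 130.5]), array([31., 22.]), np.float64(90.0)] [0.687 0.011 0.   ]
fg [256.8 133.3] [245 117  25  34 567] [array([256.7, 133.8]), array([32.4, 18.8]), np.float64(77.5)] [0.68  0.143 0.   ]
fg [386.  132.7] [373 119  27  29 569] [array([385., 133.]), array([24.1, 29.5]), np.float64(26.6)] [ 0.682 -0.159  0.   ]
fg [177.9 219.9] [ 147  163   61  114 4156] [array([177.2, 219.2]), array([ 39.6, 112.6]), np.float64(11.3)] [0.476 0.315 0.   ]
fg [357.3 180.6] [345 166  26  30 569] [array([357.5, 180.5]), array([29., 25.]), np.float64(90.0)] [ 0.567 -0.09   0.   ]
fg [283.1 186.4] [277 180  13  14 131] [array([283.5, 187. ]), array([13. , 11.6]), np.float64(63.4)] [0.553 0.08  0.   ]
fg [393.5 192.4] [384 182  21  22 338] [array([393.3, 192.3]), array([17.7, 22.6]), np.float64(45.0)] [ 0.539 -0.172  0.   ]
fg [457.3 222.1] [ 436  183   44   78 2718] [array([458. , 221.6]), array([39.3, 75.1]), np.float64(4.1)] [ 0.471 -0.314  0.   ]
fg [248.3 227.5] [239 215  20  26 440] [array([248.5, 227.5]), array([24.5, 18.5]), np.float64(85.9)] [0.459 0.156 0.   ]
fg [324.9 224.3] [315 214  20  21 317] [array([325.2, 224.2]), array([19.1, 19.8]), np.float64(45.0)] [ 0.466 -0.015  0.   ]
fg [390.5 228.5] [381 219  19  20 266] [array([390.4, 228.2]), array([18.5, 17.8]), np.float64(73.3)] [ 0.456 -0.163  0.   ]
fg [357.7 246.8] [349 237  19  20 297] [array([358. , 246.5]), array([19., 18.]), np.float64(90.0)] [ 0.415 -0.088  0.   ]
fg [394.5 263. ] [385 254  20  19 294] [array([394.5, 263. ]), array([18., 19.]), np.float64(90.0)] [ 0.379 -0.169  0.   ]
fg [347.3 281. ] [338 272  19  19 280] [array([347., 281.]), array([18., 18.]), np.float64(90.0)] [ 0.34  -0.064  0.   ]
blue [358.9 174.3] [351 166  17  18 228] tall [ 0.5545 -0.0842  0.105 ] short [ 0.5647 -0.0876  0.066 ]
blue [324.8 221.2] [319 215  13  13 133] tall [ 0.457  -0.0139  0.105 ] short [ 0.4629 -0.0143  0.066 ]
```

View pics/topz.png

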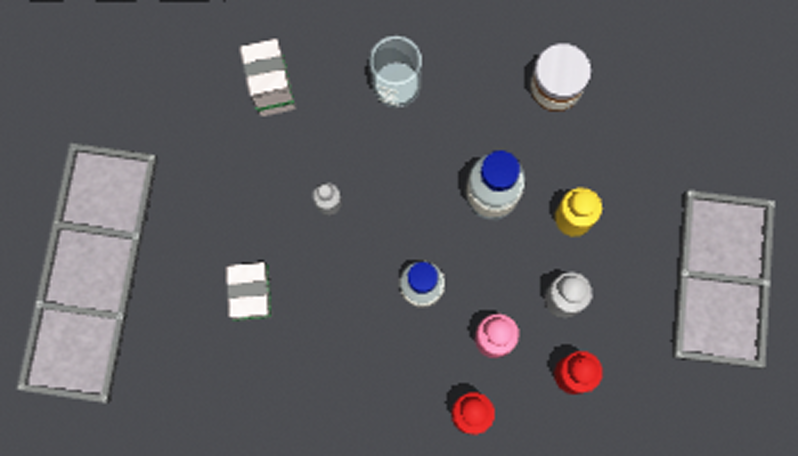

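View pics/scz.png

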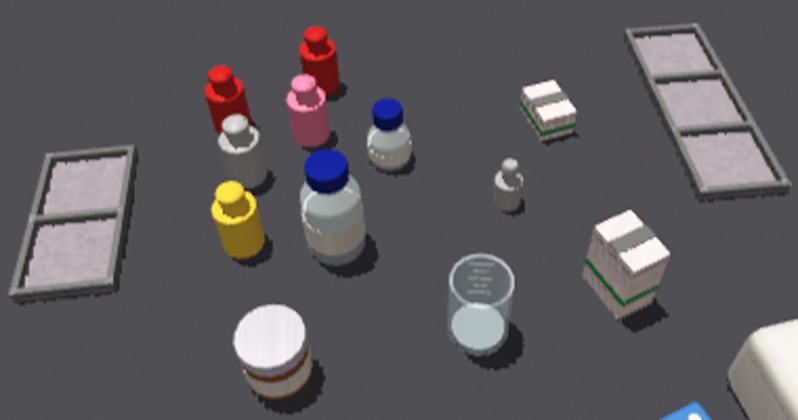

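The zoom shows the beaker rim at zoom (396,61), jar lid (562,71), knob (575,288), the carton top face with its long axis near world x, and clear tray corners. Next I turn these into world points, cross-checked against the scene view.

Run:
```python
from h import *
c=cap("top"); s=cap("scene")
Z=lambda u,v:(u/2.28+140-.3,v/2.28+100-.3)
S=lambda u,v:(u/2.1+120-.3,v/2.1+120-.3)
it={"bottle":((500,169),(327,160),.105),"carton":((265,68),(628,243),.07),"beaker":((396,61),(482,280),.07),"weight":((573,290),(236,123),.072),"jar":((562,70),(271,333),.055),
"yellow":((582,204),(231,190),.072),"short":((423,277),(388,107),.066),"small":((324,191),(510,164),.052),"low":((247,289),(548,103),.03)}
for k,(a,b,h) in it.items(): print(k,cast(c,*Z(*a),h).round(4),cast(s,*S(*b),h).round(4))
for k,q in {"long":[(71,144),(155,155),(106,402),(19,389)],"short":[(687,190),(774,201),(765,366),(675,356)]}.items():
    p=np.array([cast(c,*Z(*x),.012)[:2] for x in q]); ax=(p[0]+p[1]-p[2]-p[3])/2
    print(k,p.mean(0).round(4),"len",np.linalg.norm(ax).round(4),"wid",np.linalg.norm(p[0]+p[3]-p[1]-p[2])/2,"yaw",np.degrees(np.arctan2(ax[1],ax[0])).round(1))
    for t in (-.08,0,.08,-.04,.04): print(t,(p.mean(0)+ax/np.linalg.norm(ax)*t).round(4))
q=np.array([cast(c,*Z(*x),.07)[:2] for x in [(240,45),(278,39),(290,90),(251,96)]]);ax=q[0]+q[1]-q[2]-q[3];print("carton",q.mean(0),np.linalg.norm(ax)/2,np.degrees(np.arctan2(ax[1],ax[0])))
q=np.array([cast(s,*S(*x),.07)[:2] for x in [(585,235),(629,211),(669,252),(624,277)]]);print("carton scene",q.round(4),q.mean(0))
```

```text
bottle [ 0.5555 -0.0844  0.105 ] [ 0.5541 -0.0845  0.105 ]
carton [0.6637 0.1352 0.07  ] [0.6698 0.1307 0.07  ]
beaker [0.671  0.0104 0.07  ] [0.6739 0.0099 0.07  ]
weight [ 0.45   -0.1524  0.072 ] [ 0.4563 -0.1542  0.072 ]
jar [ 0.6679 -0.1507  0.055 ] [ 0.6696 -0.1519  0.055 ]
yellow [ 0.5307 -0.1632  0.072 ] [ 0.536 -0.166  0.072]
short [ 0.4629 -0.0152  0.066 ] [ 0.4654 -0.0152  0.066 ]
small [0.5476 0.0786 0.052 ] [0.5511 0.076  0.052 ]
low [0.4567 0.1523 0.03  ] [0.4637 0.1478 0.03  ]
long [0.4782 0.31  ] len 0.2447 wid 0.08445590747741082 yaw -8.1
-0.08 [0.399  0.3212]
0 [0.4782 0.31  ]
0.08 [0.5573 0.2987]
-0.04 [0.4386 0.3156]
0.04 [0.5177 0.3043]
short [ 0.4712 -0.3116] len 0.1647 wid 0.08683319020676342 yaw -6.8
-0.08 [ 0.3918 -0.3021]
0 [ 0.4712 -0.3116]
0.08 [ 0.5507 -0.3211]
-0.04 [ 0.4315 -0.3068]
0.04 [ 0.5109 -0.3163]
carton [0.66429422 0.13550639] 0.05258229877955614 13.593454949525185
carton scene [[0.654  0.1014]
 [0.6403 0.1452]
 [0.6859 0.1576]
 [0.6985 0.1143]] [0.66967435 0.12960602]
```

```bash
cat > mv.py <<'E'
import sys
from h import *
s=sensors.get_state(); p=s["tcp_pos"]; M=R.from_euler("xyz",s["eef_rot"],degrees=True).as_matrix(); yaw=np.degrees(np.arctan2(M[1,0],M[0,0]))
print("t",round(s["time_s"],2),"tcp",p.round(4),"yaw",yaw.round(2),"w",round(s["gripper_width"],4),"F",round(float(s["gripper_force"]),1))
for a in sys.argv[1:]:
    x,y,z,w=map(float,a.split(",")); print(a,"->",(M.T@(np.array([x,y,z])-p)).round(4),"spin",np.radians(yaw-w).round(4),"dist",np.linalg.norm(np.array([x,y,z])-p).round(3))
E
python3 mv.py 0.555,-0.084,0.2,25
```

```text
t 0.3 tcp [0.161  0.6554 0.2452] yaw -13.8 w 0.0878 F 0.0
0.555,-0.084,0.2,25 -> [0.559  0.624  0.0456] spin -0.6772 dist 0.839
```

Emit:
drive_tool --rows '[{"fingers":0.7,"x":0.559,"y":0.624,"z":0.0,"spin":-0.677},{"fingers":0.7,"x":0.559,"y":0.624,"z":0.0,"spin":-0.677},{"fingers":0.7,"x":0.559,"y":0.624,"z":0.0,"spin":-0.677},{"fingers":0.7,"x":0.559,"y":0.624,"z":0.0,"spin":-0.677},{"fingers":0.7,"x":0.559,"y":0.624,"z":0.0,"spin":-0.677},{"fingers":0.7,"x":0.559,"y":0.624,"z":0.0,"spin":-0.677},{"fingers":0.7,"x":0.559,"y":0.624,"z":0.0,"spin":-0.677},{"fingers":0.7,"x":0.559,"y":0.624,"z":0.0,"spin":-0.677},{"fingers":0.7,"x":0.559,"y":0.624,"z":0.0,"spin":-0.677},{"fingers":0.7,"x":0.559,"y":0.624,"z":0.0,"spin":-0.677}]' --newtons 20

```text
time_s: 1.55
tcp_pos: [0.4556, 0.1021, 0.2461]
eef_rot: [-180.0, -0.1, 25.0]
contact_force: [-0.0, 1.2, 0.3]
gripper_width: 0.0747
gripper_force: 0.0
```

```bash
python3 mv.py 0.555,-0.084,0.2,25
```

```text
t 1.55 tcp [0.4556 0.1021 0.2461] yaw 25.02 w 0.0747 F 0.0
0.555,-0.084,0.2,25 -> [0.0113 0.2107 0.0461] spin 0.0003 dist 0.216
```

Emit:
drive_tool --rows '[{"fingers":0.7,"x":0.0113,"y":0.2107,"z":0.046,"spin":0},{"fingers":0.7,"x":0.0113,"y":0.2107,"z":0.046,"spin":0},{"fingers":0.7,"x":0.0113,"y":0.2107,"z":0.046,"spin":0},{"fingers":0.7,"x":0.0113,"y":0.2107,"z":0.046,"spin":0},{"fingers":0.7,"x":0.0113,"y":0.2107,"z":0.046,"spin":0},{"fingers":0.7,"x":0.0113,"y":0.2107,"z":0.046,"spin":0}]'

```text
time_s: 2.3
tcp_pos: [0.554, -0.0822, 0.1995]
eef_rot: [-180.0, 0.0, 25.0]
contact_force: [-0.3, 0.5, -0.1]
gripper_width: 0.0746
gripper_force: 0.0
```

```bash
python3 mv.py 0.555,-0.084,0.062,25
```

```text
t 2.3 tcp [ 0.554  -0.0822  0.1995] yaw 24.97 w 0.0746 F 0.0
0.555,-0.084,0.062,25 -> [0.0002 0.0021 0.1375] spin -0.0005 dist 0.138
```

Emit:
drive_tool --rows '[{"fingers":0.7,"x":0,"y":0.002,"z":0.04,"spin":0},{"fingers":0.7,"x":0,"y":0.002,"z":0.08,"spin":0},{"fingers":0.7,"x":0,"y":0.002,"z":0.12,"spin":0},{"fingers":0.7,"x":0,"y":0.002,"z":0.137,"spin":0},{"fingers":0.7,"x":0,"y":0.002,"z":0.137,"spin":0},{"fingers":-0.1,"x":0,"y":0.002,"z":0.137,"spin":0},{"fingers":-0.1,"x":0,"y":0.002,"z":0.137,"spin":0},{"fingers":-0.1,"x":0,"y":0.002,"z":0.137,"spin":0},{"fingers":-0.1,"x":0,"y":0.002,"z":0.137,"spin":0}]'

```text
time_s: 3.42
tcp_pos: [0.5558, -0.084, 0.0636]
eef_rot: [180.0, -0.1, 25.0]
contact_force: [-0.6, 0.6, 6.7]
gripper_width: 0.0513
gripper_force: 20.0
```

```bash
python3 mv.py 0.399,0.321,0.22,-8.1
```

```text
t 3.42 tcp [ 0.5558 -0.084   0.0636] yaw 25.0 w 0.0513 F 20.0
0.399,0.321,0.22,-8.1 -> [ 0.0294 -0.4332 -0.1567] spin 0.5778 dist 0.462
```

Emit:
drive_tool --rows '[{"fingers":-0.1,"x":0,"y":0,"z":-0.03,"spin":0},{"fingers":-0.1,"x":0,"y":0,"z":-0.08,"spin":0},{"fingers":-0.1,"x":0,"y":0,"z":-0.13,"spin":0},{"fingers":-0.1,"x":0.004,"y":-0.04,"z":-0.157,"spin":0.05},{"fingers":-0.1,"x":0.008,"y":-0.1,"z":-0.157,"spin":0.2},{"fingers":-0.1,"x":0.012,"y":-0.16,"z":-0.157,"spin":0.35},{"fingers":-0.1,"x":0.016,"y":-0.22,"z":-0.157,"spin":0.5},{"fingers":-0.1,"x":0.02,"y":-0.28,"z":-0.157,"spin":0.578},{"fingers":-0.1,"x":0.025,"y":-0.34,"z":-0.157,"spin":0.578},{"fingers":-0.1,"x":0.0294,"y":-0.4,"z":-0.157,"spin":0.578}]'

```text
time_s: 4.68
tcp_pos: [0.4114, 0.2923, 0.2195]
eef_rot: [-180.0, 0.0, -8.1]
contact_force: [1.5, 0.5, -1.8]
gripper_width: 0.0512
gripper_force: 20.0
```

```bash
python3 mv.py 0.399,0.321,0.10,-8.1 0.399,0.321,0.068,-8.1
```

```text
t 4.67 tcp [0.4114 0.2923 0.2195] yaw -8.14 w 0.0512 F 20.0
0.399,0.321,0.10,-8.1 -> [-0.0162 -0.0266  0.1195] spin -0.0006 dist 0.124
0.399,0.321,0.068,-8.1 -> [-0.0162 -0.0266  0.1515] spin -0.0006 dist 0.155
```

Emit:
drive_tool --rows '[{"fingers":-0.1,"x":-0.016,"y":-0.0265,"z":0.02,"spin":0},{"fingers":-0.1,"x":-0.016,"y":-0.0265,"z":0.07,"spin":0},{"fingers":-0.1,"x":-0.016,"y":-0.0265,"z":0.12,"spin":0},{"fingers":-0.1,"x":-0.016,"y":-0.0265,"z":0.14,"spin":0},{"fingers":-0.1,"x":-0.016,"y":-0.0265,"z":0.149,"spin":0},{"fingers":-0.1,"x":-0.016,"y":-0.0265,"z":0.151,"spin":0},{"fingers":-0.1,"x":-0.016,"y":-0.0265,"z":0.151,"spin":0}]'

```text
time_s: 5.55
tcp_pos: [0.401, 0.3199, 0.0694]
eef_rot: [-179.9, -0.0, -8.1]
contact_force: [0.2, 0.4, -2.0]
gripper_width: 0.0513
gripper_force: 20.0
```

```bash
python3 mv.py 0.399,0.321,0.068,-8.1
python3 - <<'E'
from h import *
c=cap("top","t1");s=cap("scene")
a=cv2.resize(s["pixels"][100:240,390:540,::-1],None,fx=2.6,fy=2.6); b=cv2.resize(c["pixels"][150:290,130:280,::-1],None,fx=2.6,fy=2.6)
cv2.imwrite("pics/p1.png",np.hstack([a,b]))
E
```

```text
t 5.55 tcp [0.401  0.3199 0.0694] yaw -8.13 w 0.0513 F 20.0
0.399,0.321,0.068,-8.1 -> [-0.0021 -0.0008  0.0014] spin -0.0005 dist 0.003
```

View pics/p1.png

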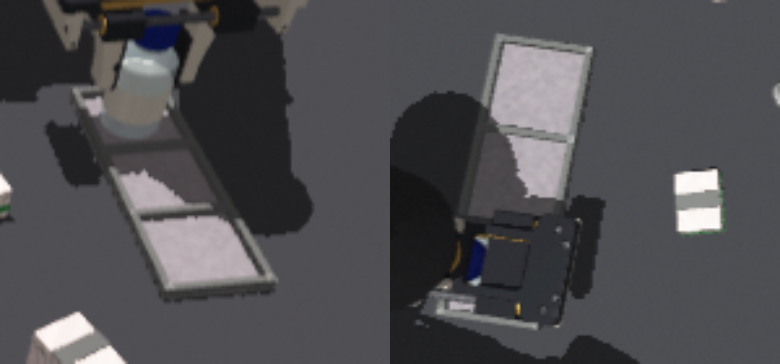

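The bottle hangs just above the near compartment (base near zoom (137,130)), inside the walls. I'll lower it and release.

Emit:
drive_tool --rows '[{"fingers":-0.1,"x":-0.002,"y":0,"z":0.002,"spin":0},{"fingers":-0.1,"x":-0.002,"y":0,"z":0.002,"spin":0},{"fingers":0.5,"x":-0.002,"y":0,"z":0.002,"spin":0},{"fingers":0.5,"x":-0.002,"y":0,"z":0.002,"spin":0},{"fingers":0.5,"x":-0.002,"y":0,"z":0.002,"spin":0},{"fingers":0.5,"x":-0.002,"y":0,"z":-0.03,"spin":0},{"fingers":0.7,"x":-0.002,"y":0,"z":-0.08,"spin":0},{"fingers":0.7,"x":-0.002,"y":0,"z":-0.13,"spin":0},{"fingers":0.7,"x":-0.002,"y":0,"z":-0.13,"spin":0}]'

```text
time_s: 6.78
tcp_pos: [0.4, 0.3216, 0.2027]
eef_rot: [-179.6, -0.2, -8.1]
contact_force: [-0.8, 0.2, -0.6]
gripper_width: 0.0745
gripper_force: 0.0
```

```bash
python3 mv.py 0.667,0.133,0.18,14
```

```text
t 6.78 tcp [0.4    0.3216 0.2027] yaw -8.09 w 0.0745 F 0.0
0.667,0.133,0.18,14 -> [0.2908 0.1493 0.0227] spin -0.3855 dist 0.328
```

Emit:
drive_tool --rows '[{"fingers":0.7,"x":0.291,"y":0.149,"z":0.0,"spin":-0.3855},{"fingers":0.7,"x":0.291,"y":0.149,"z":0.0,"spin":-0.3855},{"fingers":0.7,"x":0.291,"y":0.149,"z":0.0,"spin":-0.3855},{"fingers":0.7,"x":0.291,"y":0.149,"z":0.0,"spin":-0.3855},{"fingers":0.7,"x":0.291,"y":0.149,"z":0.0,"spin":-0.3855},{"fingers":0.7,"x":0.291,"y":0.149,"z":0.022,"spin":-0.3855},{"fingers":0.7,"x":0.291,"y":0.149,"z":0.022,"spin":-0.3855},{"fingers":0.7,"x":0.291,"y":0.149,"z":0.022,"spin":-0.3855}]'

```text
time_s: 7.78
tcp_pos: [0.6652, 0.131, 0.1757]
eef_rot: [180.0, 0.1, 13.9]
contact_force: [-0.5, 0.5, 0.3]
gripper_width: 0.0743
gripper_force: 0.0
```

```bash
python3 mv.py 0.667,0.133,0.042,14
python3 - <<'E'
from h import *
c=cap("top","t2");s=cap("scene")
a=cv2.resize(s["pixels"][100:300,340:540,::-1],None,fx=2,fy=2); b=cv2.resize(c["pixels"][90:290,130:330,::-1],None,fx=2,fy=2)
cv2.imwrite("pics/p2.png",np.hstack([a,b]))
E
```

```text
t 7.78 tcp [0.6652 0.131  0.1757] yaw 13.95 w 0.0743 F 0.0
0.667,0.133,0.042,14 -> [ 0.0024 -0.0016  0.1337] spin -0.0009 dist 0.134
```

View pics/p2.png

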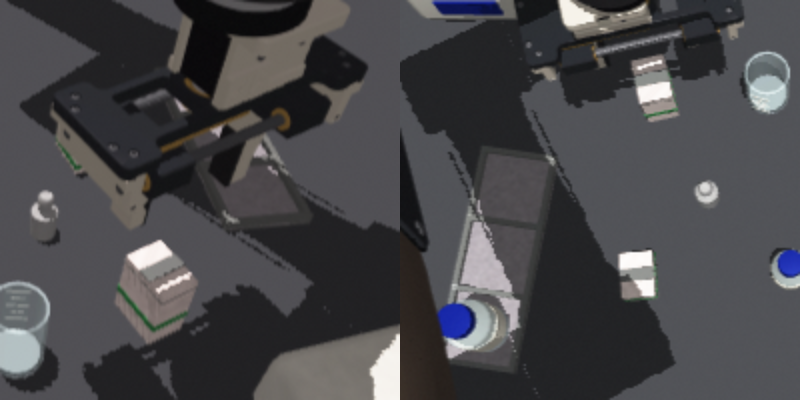

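The bottle stands in the near compartment (top (228,160) in crop-halved pixels), with the gripper above the carton. I'll grasp it now.

Emit:
drive_tool --rows '[{"fingers":0.7,"x":0.002,"y":-0.0015,"z":0.04,"spin":0},{"fingers":0.7,"x":0.002,"y":-0.0015,"z":0.08,"spin":0},{"fingers":0.7,"x":0.002,"y":-0.0015,"z":0.12,"spin":0},{"fingers":0.7,"x":0.002,"y":-0.0015,"z":0.133,"spin":0},{"fingers":0.7,"x":0.002,"y":-0.0015,"z":0.133,"spin":0},{"fingers":-0.4,"x":0.002,"y":-0.0015,"z":0.133,"spin":0},{"fingers":-0.4,"x":0.002,"y":-0.0015,"z":0.133,"spin":0},{"fingers":-0.4,"x":0.002,"y":-0.0015,"z":0.133,"spin":0},{"fingers":-0.4,"x":0.002,"y":-0.0015,"z":0.133,"spin":0},{"fingers":-0.4,"x":0.002,"y":-0.0015,"z":0.133,"spin":0}]' --newtons 15

```text
time_s: 9.12
tcp_pos: [0.6674, 0.1331, 0.0439]
eef_rot: [-180.0, -0.0, 14.0]
contact_force: [-0.6, 0.1, 3.2]
gripper_width: 0.0361
gripper_force: 15.0
```

```bash
python3 mv.py 0.557,0.299,0.17,-8.1
```

```text
t 9.12 tcp [0.6674 0.1331 0.0439] yaw 13.97 w 0.0361 F 15.0
0.557,0.299,0.17,-8.1 -> [-0.0671 -0.1876 -0.1261] spin 0.3851 dist 0.236
```

Emit:
drive_tool --rows '[{"fingers":-0.4,"x":0,"y":0,"z":-0.03,"spin":0},{"fingers":-0.4,"x":0,"y":0,"z":-0.08,"spin":0},{"fingers":-0.4,"x":0,"y":0,"z":-0.126,"spin":0},{"fingers":-0.4,"x":-0.02,"y":-0.05,"z":-0.126,"spin":0.1},{"fingers":-0.4,"x":-0.04,"y":-0.1,"z":-0.126,"spin":0.25},{"fingers":-0.4,"x":-0.06,"y":-0.15,"z":-0.126,"spin":0.385},{"fingers":-0.4,"x":-0.067,"y":-0.1876,"z":-0.126,"spin":0.385},{"fingers":-0.4,"x":-0.067,"y":-0.1876,"z":-0.126,"spin":0.385}]'

```text
time_s: 10.12
tcp_pos: [0.5557, 0.3012, 0.1695]
eef_rot: [-180.0, 0.0, -7.9]
contact_force: [0.4, -0.5, 0.2]
gripper_width: 0.036
gripper_force: 15.0
```

```bash
python3 mv.py 0.557,0.299,0.048,-8.1
```

```text
t 10.12 tcp [0.5557 0.3012 0.1695] yaw -7.91 w 0.036 F 15.0
0.557,0.299,0.048,-8.1 -> [0.0016 0.002  0.1215] spin 0.0034 dist 0.121
```

Emit:
drive_tool --rows '[{"fingers":-0.4,"x":0.001,"y":0.001,"z":0.05,"spin":0},{"fingers":-0.4,"x":0.001,"y":0.001,"z":0.1,"spin":0},{"fingers":-0.4,"x":0.001,"y":0.001,"z":0.115,"spin":0},{"fingers":-0.4,"x":0.001,"y":0.001,"z":0.121,"spin":0},{"fingers":-0.4,"x":0.001,"y":0.001,"z":0.122,"spin":0},{"fingers":-0.4,"x":0.001,"y":0.001,"z":0.122,"spin":0}]'

```text
time_s: 10.88
tcp_pos: [0.5586, 0.2983, 0.0492]
eef_rot: [-179.9, -0.1, -8.1]
contact_force: [-0.1, 1.4, -0.7]
gripper_width: 0.0359
gripper_force: 15.0
```

Emit:
drive_tool --rows '[{"fingers":0.4,"x":0,"y":0,"z":0.0,"spin":0},{"fingers":0.4,"x":0,"y":0,"z":0.0,"spin":0},{"fingers":0.4,"x":0,"y":0,"z":0.0,"spin":0},{"fingers":0.4,"x":0,"y":0,"z":-0.03,"spin":0},{"fingers":0.7,"x":0,"y":0,"z":-0.08,"spin":0},{"fingers":0.7,"x":0,"y":0,"z":-0.13,"spin":0},{"fingers":0.7,"x":0,"y":0,"z":-0.13,"spin":0}]'

```text
time_s: 11.75
tcp_pos: [0.5599, 0.2993, 0.1827]
eef_rot: [-179.6, -0.3, -8.1]
contact_force: [-0.9, 0.4, -0.7]
gripper_width: 0.0742
gripper_force: 0.0
```

```bash
python3 mv.py 0.673,0.010,0.18,-8.1
```

```text
t 11.75 tcp [0.5599 0.2993 0.1827] yaw -8.06 w 0.0742 F 0.0
0.673,0.010,0.18,-8.1 -> [0.1526 0.2706 0.0019] spin 0.0008 dist 0.311
```

Emit:
drive_tool --rows '[{"fingers":0.7,"x":0.1526,"y":0.2706,"z":0,"spin":0},{"fingers":0.7,"x":0.1526,"y":0.2706,"z":0,"spin":0},{"fingers":0.7,"x":0.1526,"y":0.2706,"z":0,"spin":0},{"fingers":0.7,"x":0.1526,"y":0.2706,"z":0,"spin":0},{"fingers":0.7,"x":0.1526,"y":0.2706,"z":0,"spin":0},{"fingers":0.7,"x":0.1526,"y":0.2706,"z":0,"spin":0},{"fingers":0.7,"x":0.1526,"y":0.2706,"z":0,"spin":0}]'

```text
time_s: 12.62
tcp_pos: [0.6704, 0.0079, 0.1767]
eef_rot: [180.0, 0.1, -8.2]
contact_force: [0.0, 0.1, 0.2]
gripper_width: 0.0742
gripper_force: 0.0
```

```bash
python3 mv.py 0.673,0.010,0.044,-8.1
python3 - <<'E'
from h import *
c=cap("top","t3");s=cap("scene")
a=cv2.resize(s["pixels"][100:300,320:520,::-1],None,fx=2,fy=2); b=cv2.resize(c["pixels"][90:290,130:330,::-1],None,fx=2,fy=2)
cv2.imwrite("pics/p3.png",np.hstack([a,b]))
E
```

```text
t 12.62 tcp [0.6704 0.0079 0.1767] yaw -8.17 w 0.0742 F 0.0
0.673,0.010,0.044,-8.1 -> [ 0.0024 -0.0025  0.1327] spin -0.0012 dist 0.133
```

View pics/p3.png

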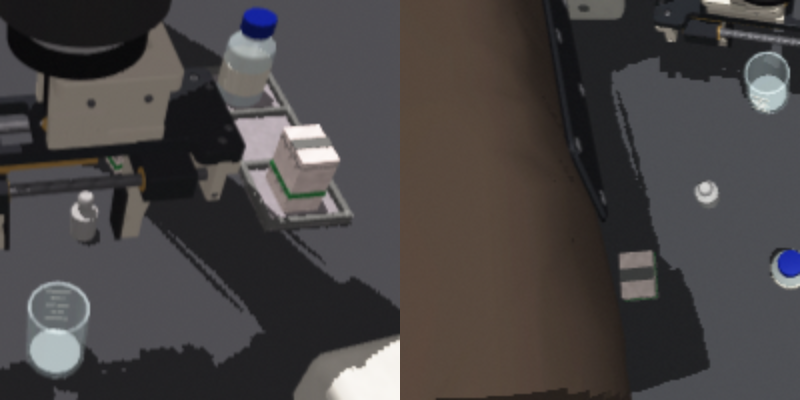

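The carton stands in the far compartment and the bottle in the near one, both upright. The beaker is untouched at scene (349,262), so I'll grasp it.

Emit:
drive_tool --rows '[{"fingers":0.7,"x":0.002,"y":-0.002,"z":0.04,"spin":0},{"fingers":0.7,"x":0.002,"y":-0.002,"z":0.08,"spin":0},{"fingers":0.7,"x":0.002,"y":-0.002,"z":0.12,"spin":0},{"fingers":0.7,"x":0.002,"y":-0.002,"z":0.132,"spin":0},{"fingers":0.7,"x":0.002,"y":-0.002,"z":0.132,"spin":0},{"fingers":-0.1,"x":0.002,"y":-0.002,"z":0.132,"spin":0},{"fingers":-0.1,"x":0.002,"y":-0.002,"z":0.132,"spin":0},{"fingers":-0.1,"x":0.002,"y":-0.002,"z":0.132,"spin":0},{"fingers":-0.1,"x":0.002,"y":-0.002,"z":0.132,"spin":0}]' --newtons 12

```text
time_s: 13.85
tcp_pos: [0.6736, 0.0101, 0.0466]
eef_rot: [-180.0, -0.1, -8.1]
contact_force: [-1.3, 1.6, 6.2]
gripper_width: 0.0496
gripper_force: 12.0
```

```bash
python3 mv.py 0.478,0.310,0.22,-8.1
```

```text
t 13.85 tcp [0.6736 0.0101 0.0466] yaw -8.09 w 0.0496 F 12.0
0.478,0.310,0.22,-8.1 -> [-0.2356 -0.2694 -0.1736] spin 0.0002 dist 0.398
```

Emit:
drive_tool --rows '[{"fingers":-0.1,"x":0,"y":0,"z":-0.03,"spin":0},{"fingers":-0.1,"x":0,"y":0,"z":-0.08,"spin":0},{"fingers":-0.1,"x":0,"y":0,"z":-0.13,"spin":0},{"fingers":-0.1,"x":-0.03,"y":-0.035,"z":-0.17,"spin":0},{"fingers":-0.1,"x":-0.07,"y":-0.08,"z":-0.173,"spin":0},{"fingers":-0.1,"x":-0.11,"y":-0.125,"z":-0.173,"spin":0},{"fingers":-0.1,"x":-0.15,"y":-0.17,"z":-0.173,"spin":0},{"fingers":-0.1,"x":-0.19,"y":-0.215,"z":-0.173,"spin":0},{"fingers":-0.1,"x":-0.225,"y":-0.255,"z":-0.173,"spin":0},{"fingers":-0.1,"x":-0.235,"y":-0.269,"z":-0.173,"spin":0}]'

```text
time_s: 15.1
tcp_pos: [0.4766, 0.3115, 0.2186]
eef_rot: [-180.0, 0.0, -7.9]
contact_force: [1.0, -0.1, -0.7]
gripper_width: 0.0499
gripper_force: 12.0
```

```bash
python3 mv.py 0.478,0.310,0.051,-8.1
```

```text
t 15.1 tcp [0.4766 0.3115 0.2186] yaw -7.94 w 0.0499 F 12.0
0.478,0.310,0.051,-8.1 -> [0.0016 0.0013 0.1676] spin 0.0027 dist 0.168
```

Emit:
drive_tool --rows '[{"fingers":-0.1,"x":0.001,"y":0.001,"z":0.05,"spin":0},{"fingers":-0.1,"x":0.001,"y":0.001,"z":0.1,"spin":0},{"fingers":-0.1,"x":0.001,"y":0.001,"z":0.14,"spin":0},{"fingers":-0.1,"x":0.001,"y":0.001,"z":0.16,"spin":0},{"fingers":-0.1,"x":0.001,"y":0.001,"z":0.166,"spin":0},{"fingers":-0.1,"x":0.001,"y":0.001,"z":0.167,"spin":0},{"fingers":-0.1,"x":0.001,"y":0.001,"z":0.168,"spin":0}]'

```text
time_s: 15.98
tcp_pos: [0.4797, 0.3088, 0.0516]
eef_rot: [-179.9, -0.1, -8.1]
contact_force: [0.1, -0.2, -0.4]
gripper_width: 0.0501
gripper_force: 12.0
```

Emit:
drive_tool --rows '[{"fingers":0.5,"x":0,"y":0,"z":0.0,"spin":0},{"fingers":0.5,"x":0,"y":0,"z":0.0,"spin":0},{"fingers":0.5,"x":0,"y":0,"z":0.0,"spin":0},{"fingers":0.5,"x":0,"y":0,"z":-0.03,"spin":0},{"fingers":0.7,"x":0,"y":0,"z":-0.08,"spin":0},{"fingers":0.7,"x":0,"y":0,"z":-0.13,"spin":0},{"fingers":0.7,"x":0,"y":0,"z":-0.15,"spin":0}]'

```text
time_s: 16.85
tcp_pos: [0.48, 0.3092, 0.2042]
eef_rot: [-179.8, -0.2, -8.1]
contact_force: [1.1, -0.8, -0.6]
gripper_width: 0.0744
gripper_force: 0.0
```

```bash
python3 mv.py 0.669,-0.151,0.18,-6.8
```

```text
t 16.85 tcp [0.48   0.3092 0.2042] yaw -8.07 w 0.0744 F 0.0
0.669,-0.151,0.18,-6.8 -> [0.2516 0.4292 0.0233] spin -0.0222 dist 0.498
```

Emit:
drive_tool --rows '[{"fingers":0.8,"x":0.2516,"y":0.4292,"z":0.02,"spin":-0.022},{"fingers":0.8,"x":0.2516,"y":0.4292,"z":0.02,"spin":-0.022},{"fingers":0.8,"x":0.2516,"y":0.4292,"z":0.02,"spin":-0.022},{"fingers":0.8,"x":0.2516,"y":0.4292,"z":0.02,"spin":-0.022},{"fingers":0.8,"x":0.2516,"y":0.4292,"z":0.02,"spin":-0.022},{"fingers":0.8,"x":0.2516,"y":0.4292,"z":0.02,"spin":-0.022},{"fingers":0.8,"x":0.2516,"y":0.4292,"z":0.02,"spin":-0.022},{"fingers":0.8,"x":0.2516,"y":0.4292,"z":0.02,"spin":-0.022},{"fingers":0.8,"x":0.2516,"y":0.4292,"z":0.02,"spin":-0.022},{"fingers":0.8,"x":0.2516,"y":0.4292,"z":0.02,"spin":-0.022}]'

```text
time_s: 18.1
tcp_pos: [0.6674, -0.1523, 0.1801]
eef_rot: [-180.0, 0.1, -6.9]
contact_force: [-0.6, 0.3, -0.3]
gripper_width: 0.0785
gripper_force: 0.0
```

```bash
python3 mv.py 0.669,-0.151,0.044,-6.8
python3 - <<'E'
from h import *
c=cap("top","t4");s=cap("scene")
a=cv2.resize(s["pixels"][120:320,200:500,::-1],None,fx=1.33,fy=1.33); b=cv2.resize(c["pixels"][90:290,140:440,::-1],None,fx=1.33,fy=1.33)
cv2.imwrite("pics/p4.png",np.hstack([a,b]))
E
```

```text
t 18.1 tcp [ 0.6674 -0.1523  0.1801] yaw -6.9 w 0.0785 F 0.0
0.669,-0.151,0.044,-6.8 -> [ 0.0015 -0.0015  0.1361] spin -0.0017 dist 0.136
```

View pics/p4.png

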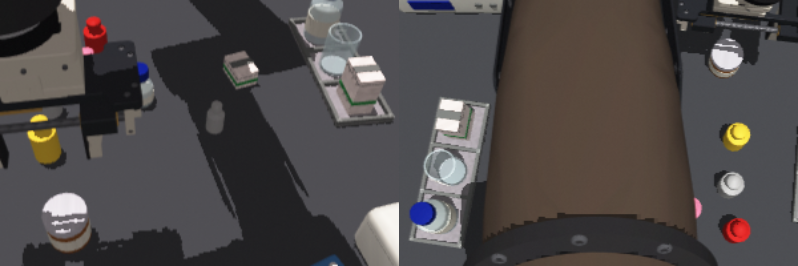

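The long tray is filled with all three things upright. The gripper is over the jar (crop (67,222)), so I'll grasp it.

Emit:
drive_tool --rows '[{"fingers":0.8,"x":0.0015,"y":-0.0015,"z":0.04,"spin":0},{"fingers":0.8,"x":0.0015,"y":-0.0015,"z":0.08,"spin":0},{"fingers":0.8,"x":0.0015,"y":-0.0015,"z":0.12,"spin":0},{"fingers":0.8,"x":0.0015,"y":-0.0015,"z":0.136,"spin":0},{"fingers":0.8,"x":0.0015,"y":-0.0015,"z":0.136,"spin":0},{"fingers":-0.1,"x":0.0015,"y":-0.0015,"z":0.136,"spin":0},{"fingers":-0.1,"x":0.0015,"y":-0.0015,"z":0.136,"spin":0},{"fingers":-0.1,"x":0.0015,"y":-0.0015,"z":0.136,"spin":0},{"fingers":-0.1,"x":0.0015,"y":-0.0015,"z":0.136,"spin":0}]' --newtons 20

```text
time_s: 19.32
tcp_pos: [0.6699, -0.1508, 0.0457]
eef_rot: [-180.0, -0.1, -6.8]
contact_force: [-1.5, 1.0, 6.3]
gripper_width: 0.0535
gripper_force: 20.0
```

```bash
python3 mv.py 0.511,-0.316,0.18,-6.8
```

```text
t 19.32 tcp [ 0.6699 -0.1508  0.0457] yaw -6.83 w 0.0535 F 20.0
0.511,-0.316,0.18,-6.8 -> [-0.138   0.1829 -0.1345] spin -0.0006 dist 0.266
```

Emit:
drive_tool --rows '[{"fingers":-0.1,"x":0,"y":0,"z":-0.03,"spin":0},{"fingers":-0.1,"x":0,"y":0,"z":-0.08,"spin":0},{"fingers":-0.1,"x":0,"y":0,"z":-0.125,"spin":0},{"fingers":-0.1,"x":-0.03,"y":0.04,"z":-0.134,"spin":0},{"fingers":-0.1,"x":-0.06,"y":0.08,"z":-0.134,"spin":0},{"fingers":-0.1,"x":-0.09,"y":0.12,"z":-0.134,"spin":0},{"fingers":-0.1,"x":-0.12,"y":0.16,"z":-0.134,"spin":0},{"fingers":-0.1,"x":-0.138,"y":0.183,"z":-0.134,"spin":0},{"fingers":-0.1,"x":-0.138,"y":0.183,"z":-0.134,"spin":0}]'

```text
time_s: 20.45
tcp_pos: [0.5088, -0.3172, 0.1786]
eef_rot: [-180.0, 0.0, -7.0]
contact_force: [0.6, 0.1, -1.1]
gripper_width: 0.0535
gripper_force: 20.0
```

```bash
python3 mv.py 0.511,-0.316,0.050,-6.8
```

```text
t 20.45 tcp [ 0.5088 -0.3172  0.1786] yaw -7.0 w 0.0535 F 20.0
0.511,-0.316,0.050,-6.8 -> [ 0.0021 -0.0014  0.1286] spin -0.0034 dist 0.129
```

Emit:
drive_tool --rows '[{"fingers":-0.1,"x":0.001,"y":0,"z":0.05,"spin":0},{"fingers":-0.1,"x":0.001,"y":0,"z":0.1,"spin":0},{"fingers":-0.1,"x":0.001,"y":0,"z":0.12,"spin":0},{"fingers":-0.1,"x":0.001,"y":0,"z":0.127,"spin":0},{"fingers":-0.1,"x":0.001,"y":0,"z":0.1285,"spin":0},{"fingers":-0.1,"x":0.001,"y":0,"z":0.129,"spin":0}]'

```text
time_s: 21.2
tcp_pos: [0.5126, -0.3162, 0.0506]
eef_rot: [180.0, -0.1, -6.8]
contact_force: [-0.2, 0.4, -1.5]
gripper_width: 0.053
gripper_force: 20.0
```

Emit:
drive_tool --rows '[{"fingers":0.6,"x":0,"y":0,"z":0.0,"spin":0},{"fingers":0.6,"x":0,"y":0,"z":0.0,"spin":0},{"fingers":0.6,"x":0,"y":0,"z":0.0,"spin":0},{"fingers":0.6,"x":0,"y":0,"z":-0.03,"spin":0},{"fingers":0.5,"x":0,"y":0,"z":-0.08,"spin":0},{"fingers":0.5,"x":0,"y":0,"z":-0.13,"spin":0},{"fingers":0.5,"x":0,"y":0,"z":-0.15,"spin":0}]'

```text
time_s: 22.08
tcp_pos: [0.5128, -0.3167, 0.2034]
eef_rot: [179.9, -0.3, -6.8]
contact_force: [0.1, 0.1, -0.8]
gripper_width: 0.0655
gripper_force: 0.0
```

```bash
python3 mv.py 0.453,-0.153,0.17,-12
python3 - <<'E'
from h import *
c=cap("top","t5");s=cap("scene")
a=cv2.resize(s["pixels"][120:320,110:410,::-1],None,fx=1.33,fy=1.33); b=cv2.resize(c["pixels"][110:310,260:560,::-1],None,fx=1.33,fy=1.33)
cv2.imwrite("pics/p5.png",np.hstack([a,b]))
hsv=cv2.cvtColor(c["pixels"],cv2.COLOR_RGB2HSV); fg=(hsv[:,:,2]>95).astype(np.uint8)
for ce,st,m in blobs(c,fg,(370,205,412,245)): print(ce,st)
E
```

```text
t 22.07 tcp [ 0.5128 -0.3167  0.2034] yaw -6.82 w 0.0655 F 0.0
0.453,-0.153,0.17,-12 -> [-0.079  -0.1554  0.0328] spin 0.0904 dist 0.177
```

View pics/p5.png

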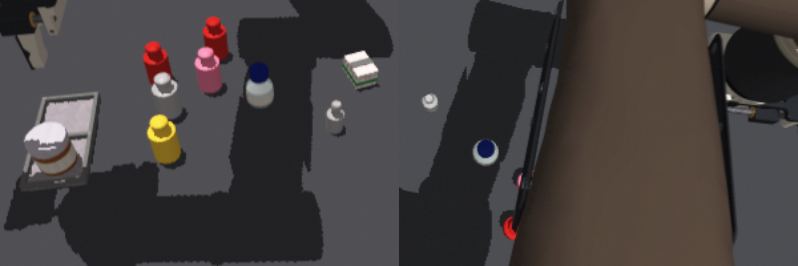

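The jar sits upright in the far compartment of the short tray and the grey weight is undisturbed. The weight is next.

Emit:
drive_tool --rows '[{"fingers":0.5,"x":-0.079,"y":-0.155,"z":0.0,"spin":0.09},{"fingers":0.5,"x":-0.079,"y":-0.155,"z":0.0,"spin":0.09},{"fingers":0.5,"x":-0.079,"y":-0.155,"z":0.03,"spin":0.09},{"fingers":0.5,"x":-0.079,"y":-0.155,"z":0.03,"spin":0.09},{"fingers":0.5,"x":-0.079,"y":-0.155,"z":0.03,"spin":0.09}]'

```text
time_s: 22.8
tcp_pos: [0.4519, -0.1527, 0.1695]
eef_rot: [180.0, 0.0, -11.9]
contact_force: [1.0, 0.0, 0.3]
gripper_width: 0.0658
gripper_force: 0.0
```

```bash
python3 mv.py 0.453,-0.153,0.034,-12
python3 - <<'E'
from h import *
s=cap("scene")
cv2.imwrite("pics/p6.png",cv2.resize(s["pixels"][90:260,130:330,::-1],None,fx=3,fy=3))
E
```

```text
t 22.8 tcp [ 0.4519 -0.1527  0.1695] yaw -11.92 w 0.0658 F 0.0
0.453,-0.153,0.034,-12 -> [0.0012 0.     0.1355] spin 0.0014 dist 0.136
```

View pics/p6.png

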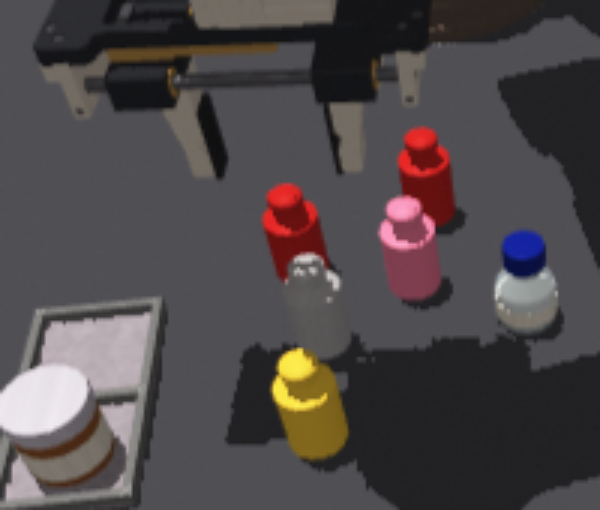

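The fingers straddle the grey weight's position, with clear gaps to the pink and red decoys, so I can descend.

Emit:
drive_tool --rows '[{"fingers":0.5,"x":0.001,"y":0,"z":0.04,"spin":0},{"fingers":0.5,"x":0.001,"y":0,"z":0.07,"spin":0},{"fingers":0.5,"x":0.001,"y":0,"z":0.1,"spin":0},{"fingers":0.5,"x":0.001,"y":0,"z":0.125,"spin":0},{"fingers":0.5,"x":0.001,"y":0,"z":0.135,"spin":0},{"fingers":-0.4,"x":0.001,"y":0,"z":0.135,"spin":0},{"fingers":-0.4,"x":0.001,"y":0,"z":0.135,"spin":0},{"fingers":-0.4,"x":0.001,"y":0,"z":0.135,"spin":0},{"fingers":-0.4,"x":0.001,"y":0,"z":0.135,"spin":0}]' --newtons 40

```text
time_s: 23.98
tcp_pos: [0.4531, -0.1531, 0.0354]
eef_rot: [-180.0, -0.1, -12.0]
contact_force: [-0.3, -1.2, 5.1]
gripper_width: 0.0372
gripper_force: 40.0
```

```bash
python3 mv.py 0.4315,-0.307,0.16,-6.8
```

```text
t 23.98 tcp [ 0.4531 -0.1531  0.0354] yaw -11.97 w 0.0372 F 40.0
0.4315,-0.307,0.16,-6.8 -> [ 0.0109  0.155  -0.1246] spin -0.0902 dist 0.199
```

Emit:
drive_tool --rows '[{"fingers":-0.4,"x":0,"y":0,"z":-0.03,"spin":0},{"fingers":-0.4,"x":0,"y":0,"z":-0.07,"spin":0},{"fingers":-0.4,"x":0,"y":0,"z":-0.11,"spin":0},{"fingers":-0.4,"x":0.003,"y":0.04,"z":-0.124,"spin":0},{"fingers":-0.4,"x":0.006,"y":0.09,"z":-0.124,"spin":-0.05},{"fingers":-0.4,"x":0.01,"y":0.14,"z":-0.124,"spin":-0.09},{"fingers":-0.4,"x":0.011,"y":0.155,"z":-0.124,"spin":-0.09},{"fingers":-0.4,"x":0.011,"y":0.155,"z":-0.124,"spin":-0.09}]'

```text
time_s: 24.98
tcp_pos: [0.4302, -0.3073, 0.1578]
eef_rot: [-180.0, 0.1, -7.0]
contact_force: [0.2, 0.3, -5.2]
gripper_width: 0.0373
gripper_force: 40.0
```

```bash
python3 mv.py 0.4315,-0.307,0.0395,-6.8
```

```text
t 24.98 tcp [ 0.4302 -0.3073  0.1578] yaw -6.99 w 0.0373 F 40.0
0.4315,-0.307,0.0395,-6.8 -> [ 0.0014 -0.0003  0.1183] spin -0.0032 dist 0.118
```

Emit:
drive_tool --rows '[{"fingers":-0.4,"x":0.001,"y":0,"z":0.05,"spin":0},{"fingers":-0.4,"x":0.001,"y":0,"z":0.09,"spin":0},{"fingers":-0.4,"x":0.001,"y":0,"z":0.11,"spin":0},{"fingers":-0.4,"x":0.001,"y":0,"z":0.116,"spin":0},{"fingers":-0.4,"x":0.001,"y":0,"z":0.118,"spin":0},{"fingers":-0.4,"x":0.001,"y":0,"z":0.118,"spin":0}]'

```text
time_s: 25.72
tcp_pos: [0.4329, -0.3069, 0.0415]
eef_rot: [180.0, -0.1, -6.8]
contact_force: [0.7, -0.0, -4.6]
gripper_width: 0.0372
gripper_force: 40.0
```

Emit:
drive_tool --rows '[{"fingers":0.4,"x":0,"y":0,"z":0.0,"spin":0},{"fingers":0.4,"x":0,"y":0,"z":0.0,"spin":0},{"fingers":0.4,"x":0,"y":0,"z":0.0,"spin":0},{"fingers":0.4,"x":0,"y":0,"z":-0.03,"spin":0},{"fingers":0.5,"x":0,"y":0,"z":-0.08,"spin":0},{"fingers":0.5,"x":0,"y":0,"z":-0.13,"spin":0},{"fingers":0.5,"x":0,"y":0,"z":-0.18,"spin":0},{"fingers":0.5,"x":0,"y":0.06,"z":-0.2,"spin":0},{"fingers":0.5,"x":0,"y":0.12,"z":-0.2,"spin":0},{"fingers":0.5,"x":0,"y":0.12,"z":-0.2,"spin":0}]'

```text
time_s: 26.98
tcp_pos: [0.4169, -0.4293, 0.2403]
eef_rot: [180.0, 0.0, -7.1]
contact_force: [-0.6, 0.4, -1.4]
gripper_width: 0.0658
gripper_force: 0.0
```

```bash
python3 mv.py
python3 - <<'E'
from h import *
c=cap("top","t7");s=cap("scene")
a=cv2.resize(s["pixels"][100:300,110:510,::-1],None,fx=2,fy=2); b=cv2.resize(c["pixels"][130:280,110:510,::-1],None,fx=2,fy=2)
cv2.imwrite("pics/p7.png",np.vstack([a,b])[:600])
E
```

```text
t 26.98 tcp [ 0.4169 -0.4293  0.2403] yaw -7.07 w 0.0658 F 0.0
```

View pics/p7.png

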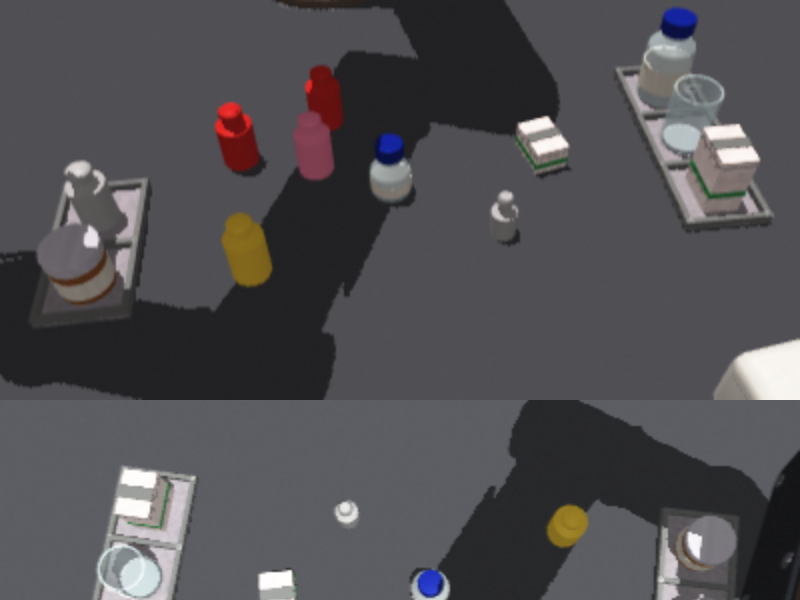

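Everything seems in place, but the weight at scene (157,200) leans a little in the picture. I'll check that against the projection and verify the placements.

Run:
```python
from h import *
c=cap("top");s=cap("scene")
x,y=.433,-.307
for z in(.004,.054,.076): print(z,"scene",proj(s,(x,y,z)).round(1),"top",proj(c,(x,y,z)).round(1))
print("jar",proj(s,(.512,-.316,.059)).round(1),proj(c,(.512,-.316,.059)).round(1))
a=cv2.resize(s["pixels"][170:270,120:200,::-1],None,fx=5,fy=5); b=cv2.resize(c["pixels"][175:275,430:488,::-1],None,fx=5,fy=5)
cv2.imwrite("pics/p8.png",np.hstack([a,b]))
```

```text
0.004 scene [161.2 208.4] top [455.7 238.7]
0.054 scene [152.7 191.3] top [462.6 236. ]
0.076 scene [148.7 183.2] top [465.9 234.8]
jar [144.5 221.6] [465.4 199.1]
```

View pics/p8.png

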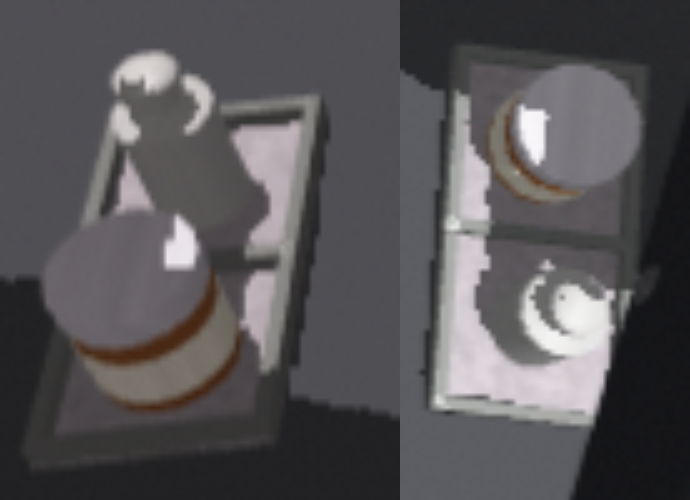

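The knob top measures (149,183.6) in the scene view and (466.4,234.6) in the top view, matching an upright weight at its target. I'm handing the job in.

```bash
python3 -c "
from plant import r
print(r.close_job())"
```

```text
the job is handed in; nothing more can be done
None
```

I handed the job in at about 27 s: in the last pictures all five things stand upright in their trays and the short bottle, small weight and low carton look undisturbed, but the hand-in gave no verdict.

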